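# Fold out the rack's foot and sort the clamping bars by length

### The job

First swing the sloped rack's side foot right out until it clicks into its detent, and put no bar over the rack before that. Then sort all the wooden clamping bars on the bench into the rack by length: the longest bars in the longest row at the front, the middling ones in the middle row, the shortest in the short row at the back, each lying flat on the board along its row, between the end stops and behind the strip, two end to end where there are two. Leave the tape, the tack tin and the wax where they are.

Things in the scene. Friction and masses are not known exactly. Their poses are not given: they have to be found in the camera images.
- bar_1_mid (a point): Centre (half-way up) of a loose beech clamping bar with a dark leather face below: 64 mm long (its x axis), 26 mm wide (y), 30 mm high (z), 58 g or so. There are up to six such bars, two of each length (64, 92, 120 mm), alike but for their length; some may be absent.
- bar_2_mid (a point): Centre (half-way up) of a loose beech clamping bar with a dark leather face below: 64 mm long (its x axis), 26 mm wide (y), 30 mm high (z), 58 g or so. There are up to six such bars, two of each length (64, 92, 120 mm), alike but for their length; some may be absent.
- bar_3_mid (a point): Centre (half-way up) of a loose beech clamping bar with a dark leather face below: 92 mm long (its x axis), 26 mm wide (y), 30 mm high (z), 83 g or so. There are up to six such bars, two of each length (64, 92, 120 mm), alike but for their length; some may be absent.
- bar_4_mid (a point): Centre (half-way up) of a loose beech clamping bar with a dark leather face below: 92 mm long (its x axis), 26 mm wide (y), 30 mm high (z), 83 g or so. There are up to six such bars, two of each length (64, 92, 120 mm), alike but for their length; some may be absent.
- bar_5_mid (a point): Centre (half-way up) of a loose beech clamping bar with a dark leather face below: 120 mm long (its x axis), 26 mm wide (y), 30 mm high (z), 108 g or so. There are up to six such bars, two of each length (64, 92, 120 mm), alike but for their length; some may be absent.
- bar_6_mid (a point): Centre (half-way up) of a loose beech clamping bar with a dark leather face below: 120 mm long (its x axis), 26 mm wide (y), 30 mm high (z), 108 g or so. There are up to six such bars, two of each length (64, 92, 120 mm), alike but for their length; some may be absent.
- row_long (a point): Point on the board's surface, middle of the lowest, nearest the robot row of the sloped rack, for the 120 mm bars. x points up the slope, y along the row, z out of the board. 280 mm long between end stops (14 mm high): takes two of its bars end to end. A strip 7 mm high, 6 mm thick, its inner face 14 mm down the slope from here, holds the bars; a bar lying here has its centre 15 mm over the board.
- row_mid (a point): Point on the board's surface, middle of the middle row of the sloped rack, for the 92 mm bars. x points up the slope, y along the row, z out of the board. 224 mm long between end stops (14 mm high): takes two of its bars end to end. A strip 7 mm high, 6 mm thick, its inner face 14 mm down the slope from here, holds the bars; a bar lying here has its centre 15 mm over the board.
- row_short (a point): Point on the board's surface, middle of the highest, farthest from the robot row of the sloped rack, for the 64 mm bars. x points up the slope, y along the row, z out of the board. 168 mm long between end stops (14 mm high): takes two of its bars end to end. A strip 7 mm high, 6 mm thick, its inner face 14 mm down the slope from here, holds the bars; a bar lying here has its centre 15 mm over the board.
- board: The rack's dark wooden board, 250 mm up the slope (x) by 296 mm wide (y), 12 mm thick, sloped 14 degrees, rising away from the robot; origin on its upper surface, 135 mm from its lower edge, midway across, 55 mm above the bench; z out of the board. It carries three rows 72 mm apart up the slope: 280, 224 and 168 mm long, for the 120, 92 and 64 mm bars.
- foot (a joint): Steel stabilising foot, an arm 135 mm long, low over the bench at the rack's left side, on a vertical hinge. 0 = folded along the rack, towards the robot (rack's -x); grows as it swings out, clockwise from above; 1.57 = fully out, square to the rack's side. Light friction; an over-centre spring resists (0.3 Nm) up to 0.95, then draws it on and holds it home at 1.57.
- foot_grip (a point): A point on the axis of the foot's upright round grip post, 18 mm in diameter, 110 mm from the hinge; its top is 106 mm above the bench and this point 85 mm above it. The post is free all round from 25 mm above the bench up.
- foot_hinge (a point): Point on the foot's vertical hinge axis, 85 mm above the bench; its axes are the rack's (x away from the robot, y along the rows, z up).
- tape: Bystander: roll of masking tape, 110 mm across and 36 mm high, lying flat; origin under its centre.
- tacks: Bystander: small round tin of tacks, 68 mm across, 24 mm high; origin under its centre.
- wax: Bystander: block of wax, 34 x 52 x 20 mm; origin under its centre.
Things that resemble listed ones, but are neither listed nor needed, are in the scene too. What is shaped like the part that bears bar_3_mid but yellow is not meant.

How it is judged:
On the way:
1. the foot is swung out into its detent (value of joint foot above 1.5 rad), for 0.2 s.
At the end, for the whole second after the job is handed in: The foot is in its detent (above 1.5 rad), and every bar present lies flat on the board in the row for its length: along the row to 0.2 rad, its centre 10 mm down to 30 mm up the slope from the row's middle line, 8 to 21 mm over the board, and between the end stops (value of joint foot above 1.5 rad and x of bar_1_mid in the frame of row_short between -0.01 and 0.03 m and y of bar_1_mid in the frame of row_short between -0.056 and 0.056 m and z of bar_1_mid in the frame of row_short between 0.008 and 0.021 m and angle between the x axis of each of bar_1_mid, bar_2_mid and the y axis of row_short, either way round below 0.2 rad and x of bar_2_mid in the frame of row_short between -0.01 and 0.03 m and y of bar_2_mid in the frame of row_short between -0.056 and 0.056 m and z of bar_2_mid in the frame of row_short between 0.008 and 0.021 m and x of bar_3_mid in the frame of row_mid between -0.01 and 0.03 m and y of bar_3_mid in the frame of row_mid between -0.07 and 0.07 m and z of bar_3_mid in the frame of row_mid between 0.008 and 0.021 m and angle between the x axis of each of bar_3_mid, bar_4_mid and the y axis of row_mid, either way round below 0.2 rad and x of bar_4_mid in the frame of row_mid between -0.01 and 0.03 m and y of bar_4_mid in the frame of row_mid between -0.07 and 0.07 m and z of bar_4_mid in the frame of row_mid between 0.008 and 0.021 m and x of bar_5_mid in the frame of row_long between -0.01 and 0.03 m and y of bar_5_mid in the frame of row_long between -0.084 and 0.084 m and z of bar_5_mid in the frame of row_long between 0.008 and 0.021 m and angle between the x axis of each of bar_5_mid, bar_6_mid and the y axis of row_long, either way round below 0.2 rad and x of bar_6_mid in the frame of row_long between -0.01 and 0.03 m and y of bar_6_mid in the frame of row_long between -0.084 and 0.084 m and z of bar_6_mid in the frame of row_long between 0.008 and 0.021 m); the robot touches nothing.
It fails at once if a bar brought onto the rack (centre within 125 mm of the rack's middle, seen from above) before the foot is out (value of joint foot below 1.3 rad and horizontal distance between any of bar_1_mid, bar_2_mid, bar_3_mid, bar_4_mid, bar_5_mid, bar_6_mid and row_mid below 0.125 m).
It fails at once if a bystander (tape, tack tin or wax) pushed more than 40 mm (distance of any of tape, tacks, wax from where it was at the start of the episode above 0.04 m).
Of bar_1, bar_2, bar_3, bar_4, bar_5, bar_6 only 5 to 6 are there at a start; the rules pass over those that are not, and their reading is None.
At some moment in a run one of bar_1, bar_2, bar_3, bar_4, bar_5, bar_6 may be knocked a few centimetres aside while the robot is not near it.
Once in a run the grip may slacken for a moment while it holds something.
It also fails if it takes over 210 s, if anything falls off the work surface, if the arm or the gripper's body presses on something with over 40 N, if the wrist force passes 120 N, or if a joint passes its speed limit or range.

### The arm

A 7-joint arm with a two-finger parallel gripper is mounted at the origin on a cart in front of the work surface, level with it; the furniture and walls round the work are solid. World frame = base frame: x ahead of the robot, y to its left, z up, the work surface at z = 0. Lengths are in m, angles in rad, forces in N, time in s.
With the tool pointing down it reaches from about 0.425 to 0.925 m from the base axis. Payload 6.8 kg.
Tool frame: the origin (TCP) lies at the very end of the fingers, on their centre line; the grasp point (between the pads) lies r.pinch_z behind it (r.pinch_z is the distance from the TCP to the grasp point, in m); z points along the fingers, y is the line along which they close (so a half turn about z gives the same grasp; the last joint's range is limited). The gripper opens to 85 mm and grips with 20 to 120 N. Pads are 22 mm wide; open, the fingers measure 114 mm over their backs; the gripper's body (76 mm by 85 mm) begins 54 mm behind the grasp point. The pads swing forward as they close: fully open they stand 13 mm farther back than shut.
Start: joints at [-1.275, 0.477, 0.022, 1.555, -0.011, 1.109, -0.083], TCP at [0.265, 0.621, 0.231] pointing down, gripper open.
Joint ranges: [-2.96, 2.96], [-0.34, 2.1], [-1.41, 1.46], [0.24, 2.44], [-1.37, 4.51], [0.17, 1.92], [-2.96, 2.96]. Speed limits (rad/s): [2.39, 2.39, 3.14, 3.14, 3.14, 3.14, 3.14].

### API

Orientations are given as a rotation vector (axis times angle).
In Python, from bench import status, grab_frame, camera_model, r gives the robot as it stands. The module is installed in compiled form; this text tells all that it offers.
- The arm moves only by the shell command python3 -m creep 'ROWS' [FORCE]. ROWS is text: rows parted by semicolons, each of 7 numbers parted by spaces: the turn, a rotation vector about the tool's x, y, z in rad, then the shift along the tool's x, y, z in mm, then the opening, from -1 (shut) to 1 (fully open). In form: rx ry rz tx ty tz fingers; .... A call has 1 to 10 rows; each row is the pose to reach, as a shift and turn from the pose commanded when the call began, along the tool's axes at that moment; what a row does not reach only later rows make up. A row lasts 1/8 s, in which the tool goes at most 62.5 mm and 10.7 degrees, less where a joint would pass 70% of its speed; a pose out of reach is approached as far as the arm can. A call with a gripper value outside its range is refused whole. The fingers move at their own pace and stop on an object; FORCE is the grip in N (left out, the last holds). Time passes only in rows, so rows that repeat a pose let the fingers close. It gives the time, the measured TCP pose, the force, the opening and the grip force at its end, in the units of the state.
- status.get_obs(): the state, without advancing time (a new reading comes with each control period).
- grab_frame(name): name is "scene" or "top"; returns (picture, depth): 420x560x3 uint8, red, green, blue; 420x560 float32, m along the optical axis (not along the pixel's ray), 0 where there is no reading.
- camera_model(name): a dict with "K" (3x3 intrinsics, pixels), "rvec" (rotation vector, rad) and "tvec" (3), from world to camera coordinates, as OpenCV has them. Camera axes: x right, y down, z forward; pixel columns grow to the right and rows downward; lengths in m; the calibration is good to about 2 mm. A picture is of the moment at which its call begins. camera_model takes no time and is no camera call.
- r.hand_in(): hands the job in; it is judged then, once.
The state is a dict: "clock": time; "joints": joint angles; "qvel": joint speeds; "tau": joint torques, N m; "tcp_pos": TCP position; "orientation": TCP orientation; "contact_force": force on the tool from outside, world axes, zero at the start; "moment": the same for the moment, N m; "grip_width": finger opening in m; "gripper_force": force on a finger pad.
Only numpy, scipy, OpenCV 4.12 (cv2) and the standard library are available. Lean on these libraries where they do the work, as an engineer would, in place of code of your own. Each camera call takes 0.05 s, during which the arm holds its last target. There are 200 camera calls.

## Working session

There is one attempt and no reset: what is moved stays moved. The work goes in short steps, Python scripts to look and compute and a shell command to move; the robot and the scene stay as the last step left them, time stands still between calls to the robot, and variables do not carry over. Pictures are saved under pics/ and viewed, at most 14 in all, crops included, and the job is handed in when it is done.

```bash
mkdir -p pics; cat > h.py <<'E'
import numpy as np, cv2
from scipy.spatial.transform import Rotation as R
from bench import status, grab_frame, camera_model, r
def cam(n):
    m=camera_model(n); return np.array(m["K"]),cv2.Rodrigues(np.array(m["rvec"],float))[0],np.array(m["tvec"],float).ravel()
def cloud(n,d):
    K,Rm,t=cam(n); v,u=np.mgrid[:d.shape[0],:d.shape[1]]
    p=np.stack([(u-K[0,2])/K[0,0]*d,(v-K[1,2])/K[1,1]*d,d],-1)
    return (p-t)@Rm
def ray(n,u,v,z):
    K,Rm,t=cam(n); c=-Rm.T@t; d=Rm.T@np.array([(u-K[0,2])/K[0,0],(v-K[1,2])/K[1,1],1]); return c+d*(z-c[2])/d[2]
E
python3 - <<'E'
from h import *
for n in("scene","top"):
    p,d=grab_frame(n); np.savez(f"f_{n}",p=p,d=d)
    cv2.imwrite(f"pics/{n}0.png",cv2.resize(p[...,::-1],(800,600)))
    K,Rm,t=cam(n); print(n,-Rm.T@t,K[0,0],(d>0).mean())
o=status.get_obs(); print(o["tcp_pos"],o["orientation"],o["grip_width"],r.pinch_z)
E
```

```text
scene [ 0.06705097 -0.80929969  0.79129568] 533.2406255431644 0.9957568027210885
top [0.3980734  0.15549453 1.26004575] 461.4252887993446 0.9956377551020408
[0.26503779 0.62021244 0.23042437] [-6.29965971e-01 -3.07755281e+00  2.54600494e-03] 0.08553616830746545 0.0187
```

View pics/scene0.png

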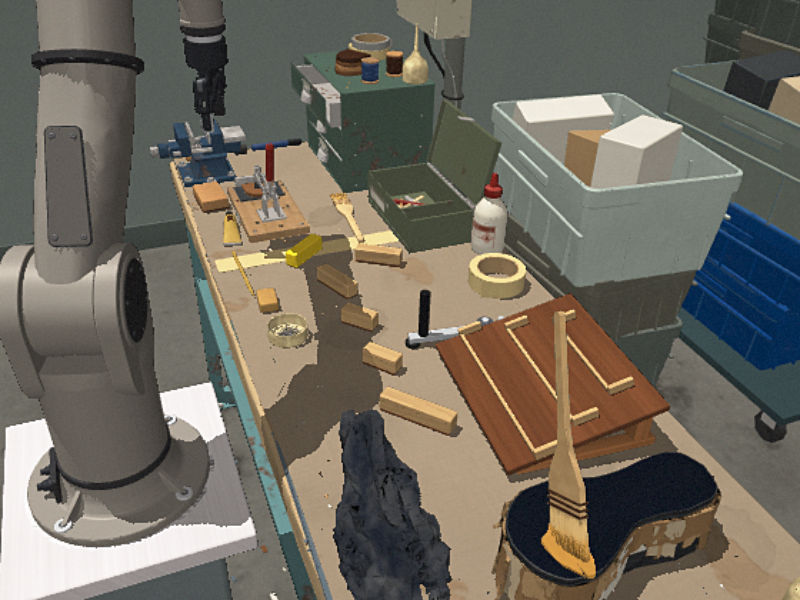

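View pics/top0.png

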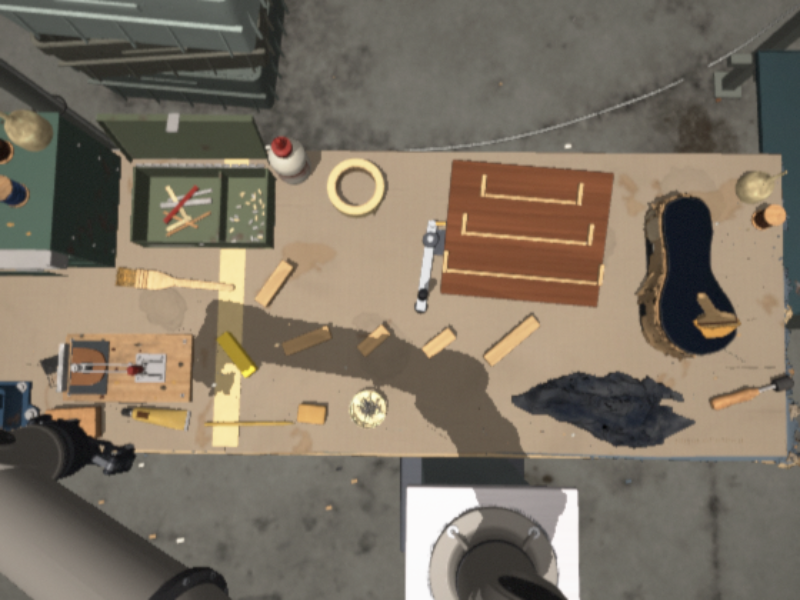

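The scene view (800x600) shows five bars at (379,254), (337,281), (360,317), (382,357), (418,410). The top view has the same five at (275,283), (306,340), (374,338), (439,342), (512,339).

Things that could be mistaken for what I want, in the top view:
- yellow block (238,354): excluded by colour
- wax (311,412)
- tack tin (368,407)
- brush (180,278)
- steel foot post (422,297): this one is the foot

I'll measure from depth next, with one close crop to check.

```bash
cat >> h.py <<'E'
def bars(d,p,zlo=.018,zhi=.042,n="top"):
    c=cloud(n,d); m=((c[...,2]>zlo)&(c[...,2]<zhi)&(d>0)&(c[...,0]>.2)&(c[...,0]<.85)&(abs(c[...,1])<.75)).astype(np.uint8)
    k,lab,st,_=cv2.connectedComponentsWithStats(m); out=[]
    for i in range(1,k):
        if not 60<st[i,4]<3000: continue
        q=c[lab==i]; zt=np.percentile(q[:,2],80); q=q[q[:,2]>zt-.006]
        (x,y),(w,h),a=cv2.minAreaRect((q[:,:2]*1000).astype(np.float32))
        a=np.deg2rad(a)+(0 if w>h else np.pi/2)
        a=(a+np.pi/2)%np.pi-np.pi/2
        v,u=np.nonzero(lab==i)
        out.append((x/1000,y/1000,max(w,h),min(w,h),np.degrees(a),zt*1000,u.mean()/.7,v.mean()/.7,p[lab==i].mean(0).round()))
    return out
E
python3 - <<'E'
from h import *
f=np.load("f_top.npz");p,d=f["p"],f["d"];c=cloud("top",d)
for b in bars(d,p): print(*[np.round(x,3) for x in b])
# board
m=(c[...,2]>.02)&(c[...,2]<.11)&(p[...,0]>p[...,1]*1.6)&(p[...,0]<150)&(c[...,0]>.35)&(c[...,1]>-.35)&(c[...,1]<.2)
k,l,s,_=cv2.connectedComponentsWithStats(m.astype(np.uint8));i=1+s[1:,4].argmax();q=c[l==i]
A=np.c_[q[:,:2],np.ones(len(q))];print("plane",np.linalg.lstsq(A,q[:,2],rcond=None)[0]);
rc=cv2.minAreaRect((q[:,:2]*1000).astype(np.float32));print(rc,cv2.boxPoints(rc))
# post
K=c[170:225,285:315];mm=(K[...,2]>.075);print("post",K[mm].mean(0),np.ptp(K[mm],0),mm.sum()); 
mm=(K[...,2]>.1);print("top",K[mm].mean(0),mm.sum()); print(ray("top",422*.7,295*.7,.106),ray("top",431*.7,238*.7,.03))
cv2.imwrite("pics/crop0.png",cv2.resize(p[150:300,130:430,::-1],(800,400),interpolation=cv2.INTER_CUBIC))
E
```

```text
0.662 0.726 220.066 14.68 -3.031 37.136 111.37 211.19 [38. 42. 37.]
0.71 0.262 106.748 105.77 0.729 38.602 355.395 187.336 [219. 200. 147.]
0.703 0.628 193.677 94.213 -47.69 37.883 159.867 193.609 [48. 51. 40.]
0.685 0.502 153.041 66.011 -30.337 38.558 231.164 194.845 [48. 50. 40.]
0.716 -0.491 55.084 37.076 28.883 39.136 748.779 190.045 [158. 141. 106.]
0.631 0.447 179.32 89.635 -41.651 37.506 257.51 226.048 [64. 64. 51.]
0.558 -0.289 218.972 14.578 -5.194 38.143 647.022 267.052 [88. 74. 57.]
0.655 -0.509 33.399 14.765 26.626 36.045 762.066 219.78 [61. 42. 30.]
0.594 0.124 115.735 31.542 -20.68 31.978 428.51 251.552 [182. 179. 177.]
0.548 -0.048 291.395 76.697 86.479 38.766 520.549 280.704 [135.  87.  60.]
0.525 0.413 91.025 26.554 -34.067 32.591 273.707 283.493 [210. 174. 122.]
0.422 -0.033 119.499 25.902 -49.832 32.605 510.945 340.716 [220. 182. 129.]
0.418 0.349 91.787 25.971 -68.096 33.004 306.491 340.59 [127. 102.  73.]
0.42 0.224 61.767 25.753 -48.45 33.145 372.943 340.623 [156. 127.  90.]
0.416 0.102 63.129 25.736 -51.438 32.638 438.4 343.016 [226. 190. 134.]
0.391 0.479 91.6
[... 367 characters left out ...]
.357 -76.028 23.658 733.511 398.777 [199. 147. 100.]
0.282 0.337 51.133 33.596 83.675 22.99 310.745 414.204 [215. 169. 103.]
0.263 0.741 54.738 16.842 -0.462 29.177 92.46 422.073 [168. 123.  83.]
0.277 0.646 87.753 26.921 78.568 23.874 147.239 416.14 [169. 138.  80.]
plane [ 0.24897792 -0.01794943 -0.10140961]
((643.392822265625, -57.39892578125), (291.7179870605469, 191.56228637695312), 85.78123474121094) [[ 537.1411  -195.81657]
 [ 728.1843  -209.90883]
 [ 749.64453   81.01872]
 [ 558.6013    95.11098]]
post [0.49123758 0.13603726 0.21752464] [0.11255186 0.02973426 1.18162451] 51
top [0.49077175 0.13627617 0.23463636] 45
[0.49879807 0.13483694 0.106     ] [0.61367029 0.11745706 0.03      ]
```

View pics/crop0.png

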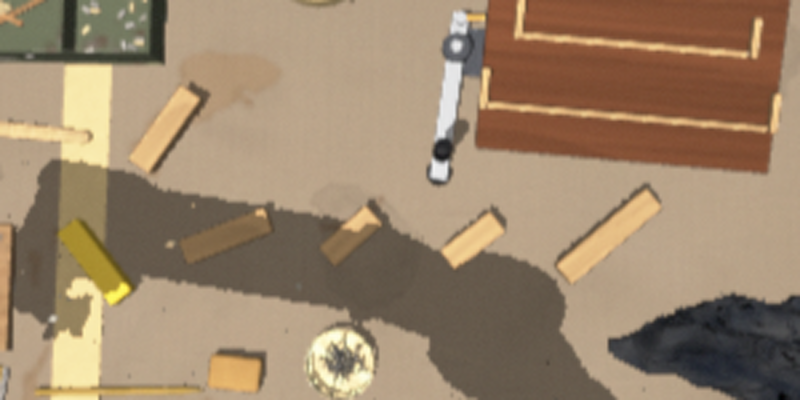

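The crop confirms five beech bars at crop (165,130), (228,237), (352,235), (474,238), (608,235). The yellow decoy is at (95,262), the foot post at (443,150) and its hinge at (457,47). Lengths come out at 92, 92, 64, 64 and 120 mm, so one 120 mm bar is absent.

```bash
cat >> h.py <<'E'
def plan(*pts):
    """pts: (x,y,z, ydir_deg or None, tilt_deg about rack) -> rows in present tool axes"""
    o=status.get_obs(); R0=R.from_rotvec(o["orientation"]); p0=np.array(o["tcp_pos"])
    for x,y,z,yd,tilt in pts:
        if yd is None: rv=np.zeros(3)
        else:
            best=None
            for s in(0,180):
                a=np.deg2rad(yd+s); Y=np.array([np.cos(a),np.sin(a),0]); Z=np.array([0,0,-1.])
                M=np.c_[np.cross(Y,Z),Y,Z]
                ps=np.deg2rad(PSI); ax=np.array([-np.sin(ps),np.cos(ps),0])   # rack y; positive rotation of -tilt lifts far side
                T=R.from_rotvec(-np.deg2rad(tilt)*ax)*R.from_matrix(M)
                q=(R0.inv()*T).as_rotvec()
                if best is None or np.linalg.norm(q)<np.linalg.norm(best): best=q
            rv=best
        t=R0.inv().apply(np.array([x,y,z])-p0)*1000
        print("rows~%d:"%np.ceil(max(np.linalg.norm(t)/62.5,np.degrees(np.linalg.norm(rv))/10.7)),*np.round(rv,3),*np.round(t,0))
PSI=-4.2
E
python3 - <<'E'
from h import *
f=np.load("f_top.npz");p,d=f["p"].astype(int),f["d"];c=cloud("top",d)
pl=.249*c[...,0]-.01795*c[...,1]-.1014
m=(abs(c[...,2]-pl)<.03)&(p[...,0]>160)&(p[...,1]>120)&(c[...,0]>.5)&(c[...,0]<.8)&(c[...,1]>-.22)&(c[...,1]<.11)
k,l,s,_=cv2.connectedComponentsWithStats(m.astype(np.uint8),connectivity=8)
a=np.deg2rad(PSI);ex=np.array([np.cos(a),np.sin(a)]);ey=np.array([-np.sin(a),np.cos(a)])
for i in range(1,k):
    if s[i,4]<60: continue
    q=c[l==i]; u=q[:,:2]@ex; v=q[:,:2]@ey
    print(s[i,4],"u",np.percentile(u,[2,25,50,75,98]).round(4),"v",v.min().round(4),v.max().round(4), "slope",np.degrees(np.polyfit(v[u<np.median(u)+.006],u[u<np.median(u)+.006],1)[0]).round(2), q[:,2].mean())
plan((.485,.09,.2,None,0),(.485,.09,.055,None,0))
E
```

```text
215 u [0.6797 0.6817 0.684  0.6876 0.7136] v -0.0931 0.0809 slope 0.18 0.07688707442667667
292 u [0.6095 0.6117 0.6139 0.6171 0.6428] v -0.1214 0.1091 slope 0.23 0.059020581387217566
330 u [0.5401 0.542  0.5442 0.5466 0.5733] v -0.1503 0.1375 slope 0.23 0.041541384564792144
142 u [0.4929 0.4973 0.4998 0.5021 0.5335] v 0.0314 0.1475 slope -1.5 0.0010381192926256385
rows~10: 0.0 0.0 0.0 -411.0 -401.0 31.0
rows~10: 0.0 0.0 0.0 -411.0 -401.0 176.0
```

```bash
python3 -m creep '0 0 0 -411 -401 31 -1;0 0 0 -411 -401 31 -1;0 0 0 -411 -401 31 -1;0 0 0 -411 -401 31 -1;0 0 0 -411 -401 31 -1;0 0 0 -411 -401 31 -1;0 0 0 -411 -401 31 -1;0 0 0 -411 -401 31 -1;0 0 0 -411 -401 31 -1;0 0 0 -411 -401 31 -1' 30
python3 - <<'E'
from h import *
plan((.485,.09,.2,None,0),(.485,.09,.055,None,0))
E
```

```text
clock: 1.35
tcp_pos: [0.4863, 0.0857, 0.2001]
orientation: [0.641, 3.075, -0.002]
contact_force: [-0.5, 0.3, 0.3]
grip_width: 0.0004
gripper_force: 0.0
rows~1: 0.0 0.0 0.0 3.0 3.0 0.0
rows~3: 0.0 0.0 0.0 3.0 4.0 145.0
```

```bash
python3 -m creep '0 0 0 3 4 60 -1;0 0 0 3 4 110 -1;0 0 0 3 4 145 -1;0 0 0 3 4 145 -1'
python3 - <<'E'
from h import *
p,d=grab_frame("scene"); cv2.imwrite("pics/s1.png",cv2.resize(p[150:350,230:480,::-1],(750,600)))
plan(*[(x,y,.055,None,0) for x,y in ((.498,.104),(.499,.135),(.506,.159),(.516,.18),(.530,.197),(.557,.217),(.596,.228))])
E
```

```text
clock: 1.85
tcp_pos: [0.482, 0.0956, 0.0532]
orientation: [-0.627, -3.073, 0.004]
contact_force: [0.4, 0.2, 0.2]
grip_width: 0.0001
gripper_force: 0.0
rows~1: 0.0 0.0 0.0 -10.0 13.0 -0.0
rows~1: 0.0 0.0 0.0 1.0 42.0 -0.0
rows~2: 0.0 0.0 0.0 4.0 67.0 -0.0
rows~2: 0.0 0.0 0.0 3.0 90.0 -0.0
rows~2: 0.0 0.0 0.0 -3.0 111.0 -0.0
rows~3: 0.0 0.0 0.0 -20.0 140.0 -0.0
rows~3: 0.0 0.0 0.0 -52.0 166.0 -1.0
```

View pics/s1.png

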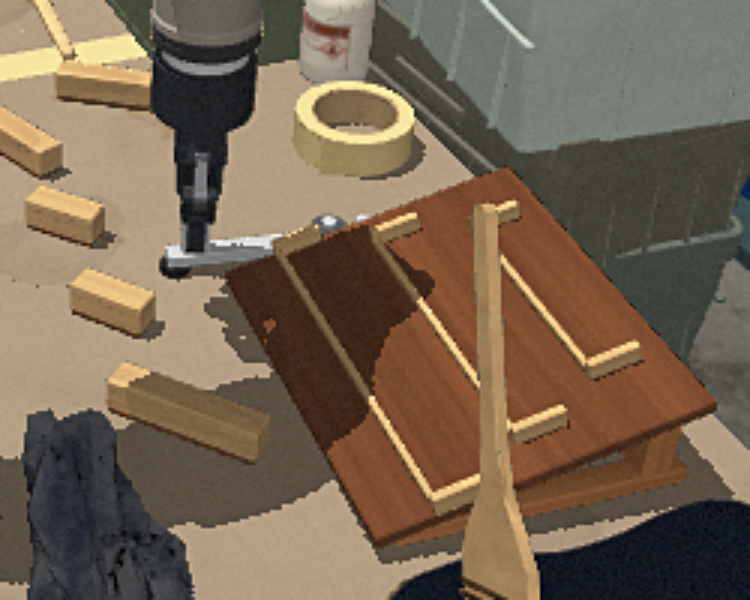

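The finger tip at crop (195,250) is on the rack side of the post, which is hidden behind it. Now I'll push along the arc.

```bash
python3 -m creep '0 0 0 -10 13 0 -1;0 0 0 -4 28 0 -1;0 0 0 1 42 0 -1;0 0 0 4 67 0 -1;0 0 0 3 90 0 -1;0 0 0 -3 111 0 -1;0 0 0 -20 140 0 -1;0 0 0 -38 155 0 -1;0 0 0 -52 166 0 -1;0 0 0 -52 166 0 -1'
python3 - <<'E'
from h import *
p,d=grab_frame("scene"); cv2.imwrite("pics/s2.png",cv2.resize(p[150:350,230:480,::-1],(750,600)))
plan((.60,.229,.055,None,0),(.56,.22,.25,None,0))
E
```

```text
clock: 3.15
tcp_pos: [0.5974, 0.2301, 0.0549]
orientation: [-0.626, -3.078, -0.002]
contact_force: [-0.7, 1.1, 0.4]
grip_width: 0.0
gripper_force: 0.0
rows~1: 0.0 0.0 0.0 -3.0 1.0 -0.0
rows~4: 0.0 0.0 0.0 30.0 -23.0 -195.0
```

View pics/s2.png

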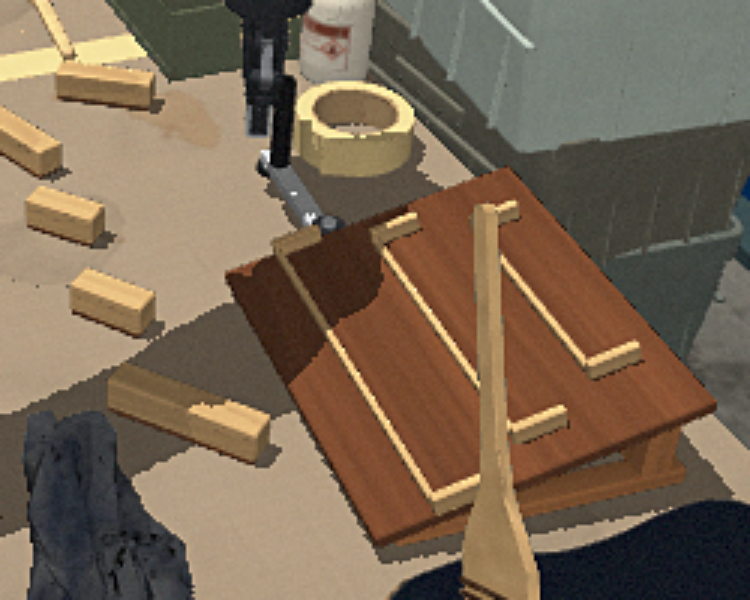

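The foot has swung out: post at crop (283,120), hinge at (330,222). I'll retreat and check the angle from above.

```bash
python3 -m creep '0 0 0 20 -8 0 -1;0 0 0 30 -23 -60 0;0 0 0 30 -23 -120 1;0 0 0 30 -23 -190 1;0 0 0 250 -23 -190 1;0 0 0 250 -23 -190 1;0 0 0 250 -23 -190 1;0 0 0 250 -23 -190 1;0 0 0 250 -23 -190 1'
python3 - <<'E'
from h import *
p,d=grab_frame("top"); c=cloud("top",d)
cv2.imwrite("pics/t2.png",cv2.resize(p[90:280,180:440,::-1],(780,570)))
for b in bars(d,p):
    if 20<b[3]<32 and 55<b[2]<130: print(*[np.round(x,3) for x in b])
K=c[110:230,220:310]; m=(K[...,2]>.075)&(K[...,2]<.125)&(K[...,0]>.4); print("post",np.median(K[m],0),m.sum())
E
```

```text
clock: 4.32
tcp_pos: [0.3556, 0.3059, 0.2455]
orientation: [-0.621, -3.079, -0.001]
contact_force: [-0.1, -0.3, -0.4]
grip_width: 0.0854
gripper_force: 0.0
0.525 0.413 91.233 27.038 -33.714 32.931 273.812 283.42 [211. 175. 123.]
0.422 -0.033 119.104 25.942 -49.515 32.486 510.916 340.71 [156. 127.  90.]
0.419 0.345 85.407 26.016 -68.113 32.88 308.982 339.401 [219. 181. 128.]
0.419 0.224 62.742 25.839 -48.123 32.88 372.765 340.662 [175. 145. 103.]
0.416 0.102 63.742 25.751 -51.354 33.13 438.377 343.07 [178. 147. 105.]
0.404 0.49 57.234 25.176 38.426 32.963 230.254 346.647 [240. 229.  90.]
0.321 -0.447 89.334 20.923 -73.694 24.09 734.145 398.66 [199. 148. 101.]
0.277 0.646 92.273 26.14 77.79 23.807 146.205 415.807 [166. 135.  79.]
post [0.61623371 0.22827632 0.10540045] 52
```

View pics/t2.png

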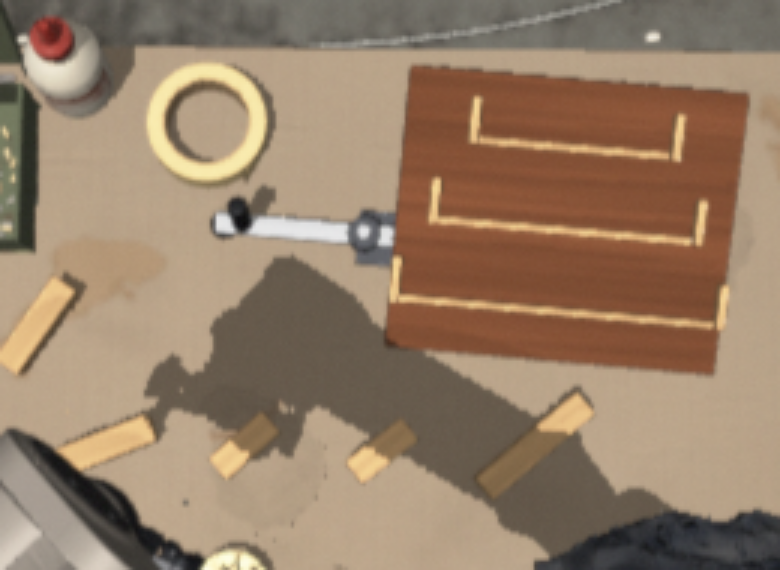

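Post at (0.616, 0.228), square to the rack's side, so the foot is home. First bar is C, 64 mm, at (0.419, 0.224).

```bash
cat >> h.py <<'E'
ROW={"s":(.701,.072),"m":(.631,.0545),"l":(.561,.037)}
def place(row,v,h,up=.015):
    u,z=ROW[row]; s,c=np.sin(np.deg2rad(14)),np.cos(np.deg2rad(14)); a=np.deg2rad(PSI)
    u2=u+up*c-h*s; z2=z+up*s+h*c; v-=.006
    return (u2*np.cos(a)-v*np.sin(a),u2*np.sin(a)+v*np.cos(a),z2,PSI,14)
E
python3 - <<'E'
from h import *
plan((.419,.224,.1,42,0),(.419,.224,.007,42,0))
E
```

```text
rows~3: 0.001 -0.0 0.437 -88.0 -51.0 145.0
rows~5: 0.001 -0.0 0.437 -88.0 -51.0 238.0
```

```bash
python3 -m creep '0 0 0.437 -88 -51 145 1;0 0 0.437 -88 -51 145 1;0 0 0.437 -88 -51 145 1;0 0 0.437 -88 -51 145 1;0 0 0.437 -88 -51 195 1;0 0 0.437 -88 -51 238 1;0 0 0.437 -88 -51 238 1;0 0 0.437 -88 -51 238 -1;0 0 0.437 -88 -51 238 -1;0 0 0.437 -88 -51 238 -1' 50
python3 - <<'E'
from h import *
o=status.get_obs();x,y,z=o["tcp_pos"]
plan((x,y,.2,None,0),place("s",.040,.09),place("s",.040,.009))
E
```

```text
clock: 5.62
tcp_pos: [0.4202, 0.2239, 0.0087]
orientation: [1.281, 2.867, 0.004]
contact_force: [1.0, 0.6, 0.2]
grip_width: 0.0321
gripper_force: 0.0
rows~4: 0.0 0.0 0.0 -0.0 1.0 -191.0
rows~7: -0.228 -0.099 0.799 -362.0 44.0 -154.0
rows~7: -0.228 -0.099 0.799 -376.0 58.0 -75.0
```

```bash
python3 -m creep '0 0 0 0 0 0 -1;0 0 0 0 0 0 -1;0 0 0 0 0 -60 -1;0 0 0 0 0 -120 -1;0 0 0 0 0 -180 -1;0 0 0 0 0 -180 -1' 50
python3 - <<'E'
from h import *
plan(place("s",.040,.09),place("s",.040,.009))
E
```

```text
clock: 6.38
tcp_pos: [0.422, 0.2248, 0.1922]
orientation: [1.281, 2.864, 0.015]
contact_force: [-0.2, -0.4, -1.6]
grip_width: 0.0253
gripper_force: 49.8
rows~6: -0.222 -0.102 0.798 -362.0 42.0 30.0
rows~7: -0.222 -0.102 0.798 -376.0 54.0 108.0
```

```bash
python3 -m creep '0 0 0.3 -120 14 0 -1;-0.222 -0.102 0.798 -362 42 20 -1;-0.222 -0.102 0.798 -362 42 30 -1;-0.222 -0.102 0.798 -362 42 30 -1;-0.222 -0.102 0.798 -362 42 30 -1;-0.222 -0.102 0.798 -362 42 30 -1;-0.222 -0.102 0.798 -362 42 30 -1;-0.222 -0.102 0.798 -362 42 30 -1;-0.222 -0.102 0.798 -362 42 30 -1'
python3 - <<'E'
from h import *
plan(place("s",.040,.09),place("s",.040,.009)); print(place("s",.04,.009))
p,d=grab_frame("scene"); cv2.imwrite("pics/s3.png",cv2.resize(p[150:350,280:530,::-1],(750,600)))
E
```

```text
clock: 7.5
tcp_pos: [0.6911, -0.0168, 0.1568]
orientation: [2.162, 2.015, 0.232]
contact_force: [0.7, -0.7, -0.8]
grip_width: 0.0246
gripper_force: 49.6
rows~1: -0.008 0.005 0.004 0.0 5.0 -5.0
rows~2: -0.008 0.005 0.004 1.0 5.0 76.0
(np.float64(0.7139514469821935), np.float64(-0.01833776329461996), np.float64(0.08436148997047899), -4.2, 14)
```

View pics/s3.png

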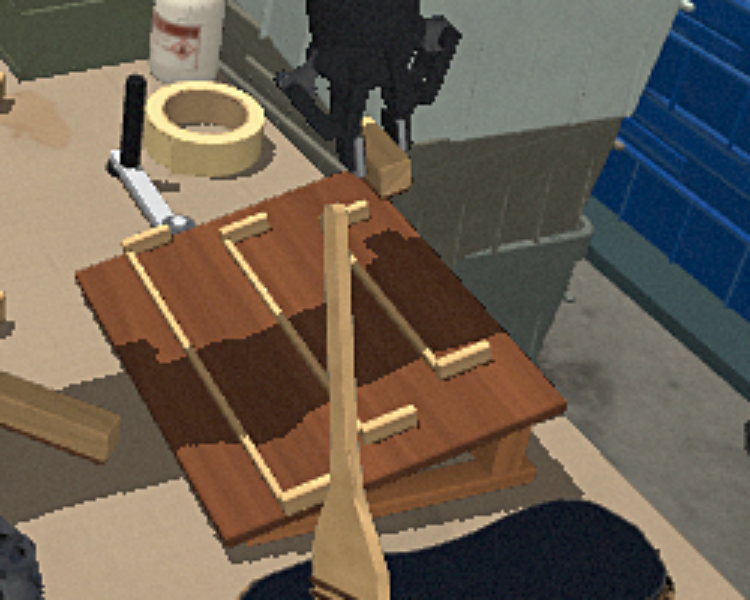

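The bar is held level with the board at crop (387,165). Lowering it onto the short row now.

```bash
python3 -m creep '0 0 0 1 5 45 -1;0 0 0 1 5 68 -1;0 0 0 1 5 76 -1;0 0 0 1 5 76 -1;0 0 0 1 5 76 -1'
python3 - <<'E'
from h import *
plan(place("s",.040,.009))
E
```

```text
clock: 8.18
tcp_pos: [0.715, -0.0197, 0.0853]
orientation: [2.162, 2.012, 0.234]
contact_force: [0.1, -0.1, -0.9]
grip_width: 0.0252
gripper_force: 49.7
rows~1: -0.006 0.007 0.002 1.0 -1.0 1.0
```

```bash
python3 -m creep '0 0 0 0 0 3 -1;0 0 0 0 0 3 -1;0 0 0 0 0 3 -0.1;0 0 0 0 0 3 -0.1;0 0 0 0 0 3 -0.1;0 0 0 0 0 -30 0;0 0 0 0 0 -90 1;0 0 0 0 0 -130 1;0 0 0 0 0 -130 1'
python3 - <<'E'
from h import *
p,d=grab_frame("top")
for b in bars(d,p):
    if 20<b[3]<32 and 55<b[2]<130 and b[5]>28: print(*[np.round(x,3) for x in b])
plan((.416,.102,.18,38.6,0),(.416,.102,.007,38.6,0))
E
```

```text
clock: 9.3
tcp_pos: [0.686, -0.0169, 0.2147]
orientation: [2.16, 2.009, 0.24]
contact_force: [0.9, 0.3, -0.1]
grip_width: 0.0859
gripper_force: 0.0
0.525 0.413 91.147 26.682 -33.444 33.078 273.767 283.461 [202. 163. 115.]
0.418 0.349 91.653 25.943 -67.995 32.89 306.408 340.611 [212. 173. 122.]
0.416 0.102 63.7 25.709 -51.645 33.024 438.388 343.034 [221. 182. 129.]
0.391 0.479 92.303 26.509 38.925 32.738 236.177 354.419 [235. 220.  84.]
0.403 -0.01 59.593 25.902 -48.55 32.302 496.892 351.953 [159. 129.  91.]
rows~5: 0.227 0.096 -0.742 99.0 -277.0 -35.0
rows~6: 0.227 0.096 -0.742 100.0 -318.0 133.0
```

```bash
python3 -m creep '0.227 0.096 -0.742 99 -277 -35 1;0.227 0.096 -0.742 99 -277 -35 1;0.227 0.096 -0.742 99 -277 -35 1;0.227 0.096 -0.742 99 -277 -35 1;0.227 0.096 -0.742 99 -277 -35 1;0.227 0.096 -0.742 99 -277 -35 1;0.227 0.096 -0.742 99 -277 -35 1'
python3 - <<'E'
from h import *
plan((.416,.102,.007,38.6,0))
p,d=grab_frame("top"); cv2.imwrite("pics/t3.png",cv2.resize(p[90:290,180:440,::-1],(780,600)))
E
```

```text
clock: 10.22
tcp_pos: [0.4151, 0.1019, 0.1786]
orientation: [-1.361, -2.828, 0.003]
contact_force: [-0.2, 0.6, 1.4]
grip_width: 0.0853
gripper_force: 0.0
rows~3: -0.003 -0.001 -0.0 -1.0 1.0 172.0
```

View pics/t3.png

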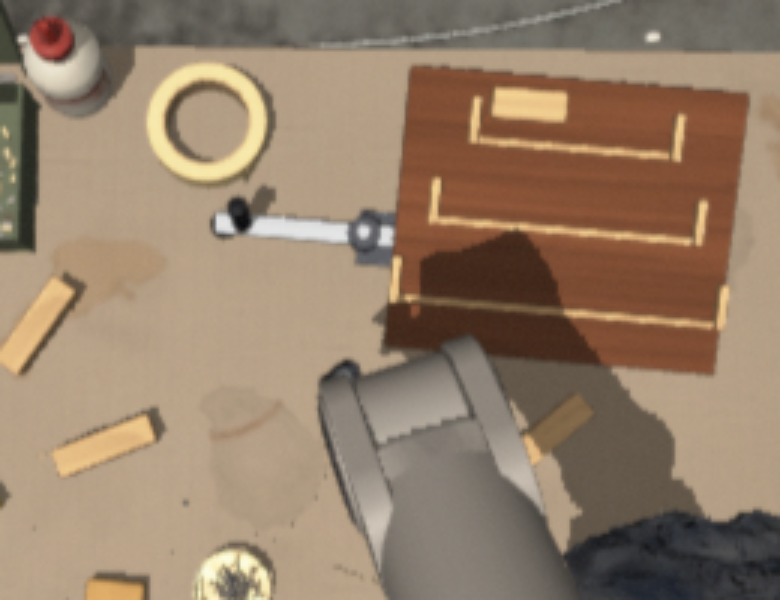

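The bar lies in the short row at crop (530,105), about 16 mm up from the row's line, as planned. Next is bar D.

```bash
python3 -m creep '0 0 0 -1 1 60 1;0 0 0 -1 1 120 1;0 0 0 -1 1 172 1;0 0 0 -1 1 172 1;0 0 0 -1 1 172 -1;0 0 0 -1 1 172 -1;0 0 0 -1 1 172 -1;0 0 0 -1 1 172 -1;0 0 0 -1 1 172 -1;0 0 0 -1 1 172 -1' 50
python3 -m creep '0 0 0 0 0 -60 -1;0 0 0 0 0 -120 -1;0 0 0 0 0 -180 -1;0 0 0 0 0 -180 -1'
python3 - <<'E'
from h import *
plan(place("s",-.040,.09,.012),place("s",-.040,.009,.012))
# check first bar in rack frame
f,d=grab_frame("top");c=cloud("top",d); q=c[(c[...,0]>.66)&(c[...,0]<.78)&(c[...,1]<.06)&(c[...,1]>-.2)&(c[...,2]>.249*c[...,0]-.01795*c[...,1]-.1014+.022)&(c[...,2]<.15)&(d>0)]
rc=cv2.minAreaRect((q[:,:2]*1000).astype(np.float32)); a=np.deg2rad(PSI); x,y=np.array(rc[0])/1000
print(rc,len(q),"up",((x*np.cos(a)+y*np.sin(a)+.03*np.sin(.244)-.701)/np.cos(.244)),"v",-x*np.sin(a)+y*np.cos(a)+.006)
E
```

```text
clock: 11.52
tcp_pos: [0.4168, 0.1024, 0.0086]
orientation: [-1.362, -2.83, -0.002]
contact_force: [-2.4, -0.4, 14.6]
grip_width: 0.025
gripper_force: 49.3
clock: 12.02
tcp_pos: [0.4191, 0.1031, 0.1918]
orientation: [1.361, 2.828, 0.012]
contact_force: [0.4, 0.2, -0.7]
grip_width: 0.0251
gripper_force: 50.0
rows~6: -0.225 -0.095 0.743 -322.0 83.0 30.0
rows~6: -0.225 -0.095 0.743 -336.0 97.0 109.0
((709.8418579101562, -18.200172424316406), (64.0774917602539, 25.945693969726562), 86.19287109375) 257 up 0.015989716291210963 v 0.03983624247231623
```

```bash
python3 -m creep '0 0 0.3 -110 28 0 -1;-0.225 -0.095 0.743 -322 83 20 -1;-0.225 -0.095 0.743 -322 83 30 -1;-0.225 -0.095 0.743 -322 83 30 -1;-0.225 -0.095 0.743 -322 83 30 -1;-0.225 -0.095 0.743 -322 83 30 -1;-0.225 -0.095 0.743 -322 83 30 -1;-0.225 -0.095 0.743 -322 83 30 -1'
python3 - <<'E'
from h import *
plan(place("s",-.040,.007,.012))
E
```

```text
clock: 13.08
tcp_pos: [0.6804, -0.0972, 0.1549]
orientation: [2.166, 2.015, 0.229]
contact_force: [1.7, 0.3, -0.1]
grip_width: 0.0252
gripper_force: 49.9
rows~2: -0.012 0.006 0.002 2.0 8.0 77.0
```

```bash
python3 -m creep '0 0 0 1 6 45 -1;0 0 0 1 6 68 -1;0 0 0 1 6 75 -1;0 0 0 1 6 77 -1;0 0 0 1 6 77 -1;0 0 0 1 6 77 -0.1;0 0 0 1 6 77 -0.1;0 0 0 1 6 77 -0.1;0 0 0 1 6 45 0;0 0 0 1 6 0 1'
python3 -m creep '0 0 0 0 0 -70 1;0 0 0 0 0 -70 1;0 0 0 0 0 -70 1'
python3 - <<'E'
from h import *
p,d=grab_frame("top")
for b in bars(d,p):
    if 20<b[3]<32 and 55<b[2]<130 and b[5]>28: print(*[np.round(x,3) for x in b])
plan((.418,.349,.18,22,0))
E
```

```text
clock: 14.32
tcp_pos: [0.6869, -0.0973, 0.1571]
orientation: [2.166, 2.014, 0.228]
contact_force: [0.5, -0.3, 0.2]
grip_width: 0.0595
gripper_force: 0.0
clock: 14.7
tcp_pos: [0.6717, -0.0955, 0.2261]
orientation: [2.164, 2.013, 0.232]
contact_force: [0.1, 0.5, -0.8]
grip_width: 0.0853
gripper_force: 0.0
0.733 0.373 61.862 21.388 -59.128 38.487 298.478 176.323 [109. 100.  91.]
0.525 0.413 90.468 26.52 -34.556 32.745 273.653 283.6 [206. 168. 119.]
0.422 -0.033 119.548 26.187 -49.599 32.527 510.988 340.675 [154. 125.  88.]
0.418 0.349 91.986 25.955 -68.039 32.545 306.35 340.644 [216. 178. 126.]
0.391 0.479 91.937 26.539 39.245 33.267 236.208 354.451 [237. 224.  87.]
rows~9: 0.229 0.06 -0.454 425.0 -287.0 -25.0
```

Bar B (92 mm, at 0.418, 0.349) is next.

```bash
python3 -m creep '0.229 0.06 -0.454 425 -287 -25 1;0.229 0.06 -0.454 425 -287 -25 1;0.229 0.06 -0.454 425 -287 -25 1;0.229 0.06 -0.454 425 -287 -25 1;0.229 0.06 -0.454 425 -287 -25 1;0.229 0.06 -0.454 425 -287 -25 1;0.229 0.06 -0.454 425 -287 -25 1;0.229 0.06 -0.454 425 -287 -25 1;0.229 0.06 -0.454 425 -287 -25 1;0.229 0.06 -0.454 425 -287 -25 1'
python3 - <<'E'
from h import *
plan((.418,.349,.009,22,0))
E
```

```text
clock: 16.0
tcp_pos: [0.4178, 0.3487, 0.1787]
orientation: [1.755, 2.605, -0.004]
contact_force: [0.8, 0.2, 0.1]
grip_width: 0.0852
gripper_force: 0.0
rows~3: -0.002 0.002 0.001 1.0 1.0 170.0
```

```bash
python3 -m creep '0 0 0 1 1 60 1;0 0 0 1 1 120 1;0 0 0 1 1 170 1;0 0 0 1 1 170 1;0 0 0 1 1 170 -1;0 0 0 1 1 170 -1;0 0 0 1 1 170 -1;0 0 0 1 1 170 -1;0 0 0 1 1 170 -1;0 0 0 1 1 170 -1' 50
python3 -m creep '0 0 0 0 0 -60 -1;0 0 0 0 0 -120 -1;0 0 0 0 0 -180 -1;0 0 0 0 0 -180 -1'
python3 - <<'E'
from h import *
plan(place("m",.054,.09,.013),place("m",.054,.007,.013))
f,d=grab_frame("top");c=cloud("top",d); q=c[(c[...,0]>.66)&(c[...,0]<.78)&(c[...,1]<-.05)&(c[...,1]>-.2)&(c[...,2]>.249*c[...,0]-.01795*c[...,1]-.1014+.022)&(c[...,2]<.15)&(d>0)]
rc=cv2.minAreaRect((q[:,:2]*1000).astype(np.float32)); a=np.deg2rad(PSI); x,y=np.array(rc[0])/1000
print(rc,len(q),"up",((x*np.cos(a)+y*np.sin(a)+.03*np.sin(.244)-.701)/np.cos(.244)),"v",-x*np.sin(a)+y*np.cos(a)+.006)
E
```

```text
clock: 17.25
tcp_pos: [0.4201, 0.3509, 0.0119]
orientation: [1.757, 2.603, 0.005]
contact_force: [-1.4, -1.6, 9.3]
grip_width: 0.0249
gripper_force: 50.4
clock: 17.75
tcp_pos: [0.4216, 0.3522, 0.1955]
orientation: [1.757, 2.603, 0.017]
contact_force: [0.4, 0.5, -2.0]
grip_width: 0.0251
gripper_force: 49.9
rows~7: -0.232 -0.063 0.453 -400.0 56.0 49.0
rows~7: -0.232 -0.063 0.453 -409.0 73.0 130.0
((700.7513427734375, -90.35115051269531), (81.0761947631836, 26.485368728637695), 84.98479461669922) 261 up 0.012092380043198283 v -0.032786745460703426
```

```bash
python3 -m creep '0 0 0 -60 8 0 -1;-0.1 -0.03 0.2 -122 16 0 -1;-0.232 -0.063 0.453 -400 56 20 -1;-0.232 -0.063 0.453 -400 56 49 -1;-0.232 -0.063 0.453 -400 56 49 -1;-0.232 -0.063 0.453 -400 56 49 -1;-0.232 -0.063 0.453 -400 56 49 -1;-0.232 -0.063 0.453 -400 56 49 -1;-0.232 -0.063 0.453 -400 56 49 -1;-0.232 -0.063 0.453 -400 56 49 -1'
python3 - <<'E'
from h import *
plan(place("m",.054,.009,.013))
E
```

```text
clock: 19.05
tcp_pos: [0.62, 0.0019, 0.141]
orientation: [2.159, 2.014, 0.231]
contact_force: [0.2, 0.7, -1.3]
grip_width: 0.0249
gripper_force: 49.8
rows~2: -0.006 0.008 0.005 1.0 5.0 78.0
```

```bash
python3 -m creep '0 0 0 1 4 45 -1;0 0 0 1 4 68 -1;0 0 0 1 4 76 -1;0 0 0 1 4 78 -1;0 0 0 1 4 78 -1;0 0 0 1 4 78 -0.1;0 0 0 1 4 78 -0.1;0 0 0 1 4 78 -0.1;0 0 0 1 4 45 0;0 0 0 1 4 0 1'
python3 -m creep '0 0 0 0 0 -90 1;0 0 0 0 0 -90 1;0 0 0 0 0 -90 1'
python3 - <<'E'
from h import *
p,d=grab_frame("top")
for b in bars(d,p):
    if 20<b[3]<32 and 55<b[2]<130 and b[5]>28: print(*[np.round(x,3) for x in b])
plan((.525,.413,.18,56,0))
E
```

```text
clock: 20.3
tcp_pos: [0.6239, 0.0007, 0.1421]
orientation: [2.161, 2.012, 0.228]
contact_force: [0.3, 0.8, 0.7]
grip_width: 0.0595
gripper_force: 0.0
clock: 20.68
tcp_pos: [0.6046, 0.0034, 0.2323]
orientation: [2.159, 2.009, 0.238]
contact_force: [0.2, 0.4, 0.7]
grip_width: 0.0856
gripper_force: 0.0
0.734 0.372 63.339 22.704 -56.018 38.313 299.161 176.032 [104.  96.  86.]
0.525 0.413 91.077 26.798 -33.349 32.731 273.764 283.416 [201. 162. 114.]
0.391 0.479 91.532 25.872 39.134 32.545 236.196 354.371 [233. 218.  83.]
0.402 -0.009 56.046 25.318 -48.169 32.561 496.128 352.459 [207. 167. 118.]
rows~7: 0.214 0.134 -1.044 403.0 -116.0 20.0
```

```bash
python3 -m creep '0.214 0.134 -1.044 403 -116 20 1;0.214 0.134 -1.044 403 -116 20 1;0.214 0.134 -1.044 403 -116 20 1;0.214 0.134 -1.044 403 -116 20 1;0.214 0.134 -1.044 403 -116 20 1;0.214 0.134 -1.044 403 -116 20 1;0.214 0.134 -1.044 403 -116 20 1;0.214 0.134 -1.044 403 -116 20 1;0.214 0.134 -1.044 403 -116 20 1'
python3 - <<'E'
from h import *
plan((.525,.413,.009,56,0))
E
```

```text
clock: 21.85
tcp_pos: [0.5251, 0.411, 0.1775]
orientation: [-0.919, -3.002, 0.006]
contact_force: [-0.3, -0.6, 0.0]
grip_width: 0.0853
gripper_force: 0.0
rows~3: -0.005 -0.001 -0.001 1.0 2.0 168.0
```

```bash
python3 -m creep '0 0 0 1 1 60 1;0 0 0 1 1 120 1;0 0 0 1 1 168 1;0 0 0 1 1 168 1;0 0 0 1 1 168 -1;0 0 0 1 1 168 -1;0 0 0 1 1 168 -1;0 0 0 1 1 168 -1;0 0 0 1 1 168 -1;0 0 0 1 1 168 -1' 50
python3 -m creep '0 0 0 0 0 -60 -1;0 0 0 0 0 -120 -1;0 0 0 0 0 -180 -1;0 0 0 0 0 -180 -1'
python3 - <<'E'
from h import *
plan(place("m",-.054,.09,.013))
f,d=grab_frame("top");c=cloud("top",d); q=c[(c[...,0]>.59)&(c[...,0]<.67)&(c[...,1]<.1)&(c[...,1]>-.2)&(c[...,2]>.249*c[...,0]-.01795*c[...,1]-.1014+.022)&(c[...,2]<.15)&(d>0)]
rc=cv2.minAreaRect((q[:,:2]*1000).astype(np.float32)); a=np.deg2rad(PSI); x,y=np.array(rc[0])/1000
print(rc,len(q),"up",((x*np.cos(a)+y*np.sin(a)+.03*np.sin(.244)-.631)/np.cos(.244)),"v",-x*np.sin(a)+y*np.cos(a)+.006)
E
```

```text
clock: 23.1
tcp_pos: [0.5256, 0.4146, 0.0132]
orientation: [-0.918, -3.004, -0.002]
contact_force: [0.4, -0.5, 7.7]
grip_width: 0.0246
gripper_force: 51.6
clock: 23.6
tcp_pos: [0.5278, 0.4158, 0.1978]
orientation: [0.918, 3.001, 0.013]
contact_force: [0.4, -0.1, -1.8]
grip_width: 0.0249
gripper_force: 50.6
rows~9: -0.212 -0.132 1.044 -364.0 -383.0 50.0
((636.5313720703125, 0.2715721130371094), (92.20118713378906, 27.01465606689453), 84.90423583984375) 364 up 0.011386932941011117 v 0.052889252905549765
```

```bash
python3 -m creep '0 0 0.3 -120 -130 0 -1;-0.1 -0.06 0.5 -180 -190 0 -1;-0.212 -0.132 1.044 -364 -383 20 -1;-0.212 -0.132 1.044 -364 -383 50 -1;-0.212 -0.132 1.044 -364 -383 50 -1;-0.212 -0.132 1.044 -364 -383 50 -1;-0.212 -0.132 1.044 -364 -383 50 -1;-0.212 -0.132 1.044 -364 -383 50 -1;-0.212 -0.132 1.044 -364 -383 50 -1;-0.212 -0.132 1.044 -364 -383 50 -1'
python3 - <<'E'
from h import *
plan(place("m",-.054,.09,.013),place("m",-.054,.009,.013))
E
```

```text
clock: 24.9
tcp_pos: [0.6105, -0.1112, 0.1397]
orientation: [2.169, 2.007, 0.224]
contact_force: [0.2, -0.0, -0.9]
grip_width: 0.0249
gripper_force: 50.5
rows~1: -0.011 0.011 -0.003 6.0 6.0 -4.0
rows~2: -0.011 0.011 -0.003 7.0 7.0 77.0
```

```bash
python3 -m creep '0 0 0 6 6 30 -1;0 0 0 6 6 68 -1;0 0 0 6 6 75 -1;0 0 0 6 6 77 -1;0 0 0 6 6 77 -1;0 0 0 6 6 77 -0.1;0 0 0 6 6 77 -0.1;0 0 0 6 6 77 -0.1;0 0 0 6 6 45 0;0 0 0 6 6 0 1'
python3 -m creep '0 0 0 0 0 -90 1;0 0 0 0 0 -90 1;0 0 0 0 0 -90 1;0 0 0 250 0 -90 1;0 0 0 250 0 -90 1;0 0 0 250 0 -90 1;0 0 0 250 0 -90 1'
python3 - <<'E'
from h import *
p,d=grab_frame("top")
for b in bars(d,p):
    if 20<b[3]<32 and 55<b[2]<130 and b[5]>28: print(*[np.round(x,3) for x in b])
cv2.imwrite("pics/t4.png",cv2.resize(p[90:290,180:440,::-1],(780,600)))
plan((.422,-.033,.18,40.4,0))
E
```

```text
clock: 26.15
tcp_pos: [0.6175, -0.1014, 0.142]
orientation: [2.164, 2.014, 0.226]
contact_force: [0.7, 0.4, 0.2]
grip_width: 0.0596
gripper_force: 0.0
clock: 27.02
tcp_pos: [0.6152, 0.1519, 0.2265]
orientation: [2.163, 2.013, 0.227]
contact_force: [0.4, -0.4, 0.3]
grip_width: 0.0854
gripper_force: 0.0
0.733 0.373 61.749 20.111 -58.613 38.373 299.274 175.785 [111. 103.  92.]
0.422 -0.033 119.02 25.926 -49.313 32.784 511.033 340.681 [138. 112.  79.]
0.391 0.479 92.246 26.079 38.98 32.715 236.166 354.396 [239. 227.  90.]
rows~5: 0.221 0.095 -0.761 -208.0 -187.0 4.0
```

View pics/t4.png

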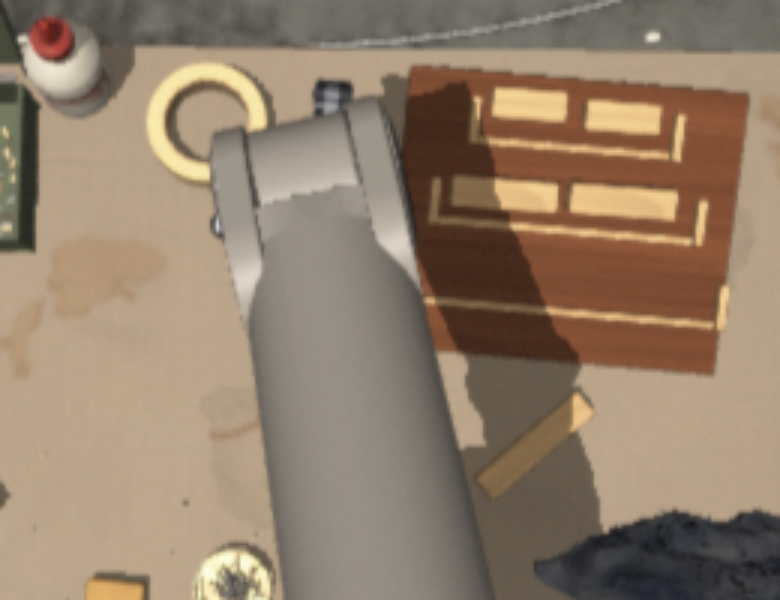

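Four bars are in place at crop (530,105), (623,117), (505,194), (623,200). The last, the 120 mm bar, is at (535,445). It's near the reach limit, so I'll grip it slightly towards its far end.

```bash
python3 -m creep '0.221 0.095 -0.761 -208 -187 4 1;0.221 0.095 -0.761 -208 -187 4 1;0.221 0.095 -0.761 -208 -187 4 1;0.221 0.095 -0.761 -208 -187 4 1;0.221 0.095 -0.761 -208 -187 4 1;0.221 0.095 -0.761 -208 -187 4 1;0.221 0.095 -0.761 -208 -187 4 1'
python3 - <<'E'
from h import *
plan((.4275,-.040,.009,40.5,0))
E
```

```text
clock: 27.95
tcp_pos: [0.4208, -0.0443, 0.1819]
orientation: [1.335, 2.841, -0.003]
contact_force: [0.4, 0.5, -0.3]
grip_width: 0.0853
gripper_force: 0.0
rows~3: -0.001 0.003 -0.014 -0.0 8.0 173.0
```

```bash
python3 -m creep '0 0 -0.014 0 8 60 1;0 0 -0.014 0 8 120 1;0 0 -0.014 0 8 172 1;0 0 -0.014 0 8 172 1;0 0 -0.014 0 8 172 -1;0 0 -0.014 0 8 172 -1;0 0 -0.014 0 8 172 -1;0 0 -0.014 0 8 172 -1;0 0 -0.014 0 8 172 -1;0 0 -0.014 0 8 172 -1' 60
python3 -m creep '0 0 0 0 0 -60 -1;0 0 0 0 0 -120 -1;0 0 0 0 0 -170 -1;0 0 0 0 0 -170 -1'
python3 - <<'E'
from h import *
plan(place("l",0,.10,.013))
E
```

```text
clock: 29.2
tcp_pos: [0.4279, -0.0399, 0.0119]
orientation: [1.314, 2.848, 0.001]
contact_force: [-2.4, 1.5, 16.7]
grip_width: 0.0247
gripper_force: 58.9
clock: 29.7
tcp_pos: [0.429, -0.0394, 0.184]
orientation: [1.312, 2.845, 0.007]
contact_force: [0.1, 0.7, -1.3]
grip_width: 0.0246
gripper_force: 60.4
rows~5: -0.222 -0.092 0.776 -82.0 85.0 48.0
```

```bash
python3 -m creep '0 0 0.18 0 0 0 -1;-0.222 -0.092 0.776 -40 40 10 -1;-0.222 -0.092 0.776 -82 85 30 -1;-0.222 -0.092 0.776 -82 85 48 -1;-0.222 -0.092 0.776 -82 85 48 -1;-0.222 -0.092 0.776 -82 85 48 -1;-0.222 -0.092 0.776 -82 85 48 -1;-0.222 -0.092 0.776 -82 85 48 -1'
python3 - <<'E'
from h import *
plan(place("l",0,.009,.013))
p,d=grab_frame("scene"); cv2.imwrite("pics/s4.png",cv2.resize(p[150:350,280:530,::-1],(750,600)))
E
```

```text
clock: 30.7
tcp_pos: [0.5448, -0.0471, 0.1328]
orientation: [2.165, 2.014, 0.236]
contact_force: [0.6, -0.5, -0.3]
grip_width: 0.0244
gripper_force: 60.3
rows~2: -0.008 0.003 0.002 1.0 4.0 87.0
```

View pics/s4.png

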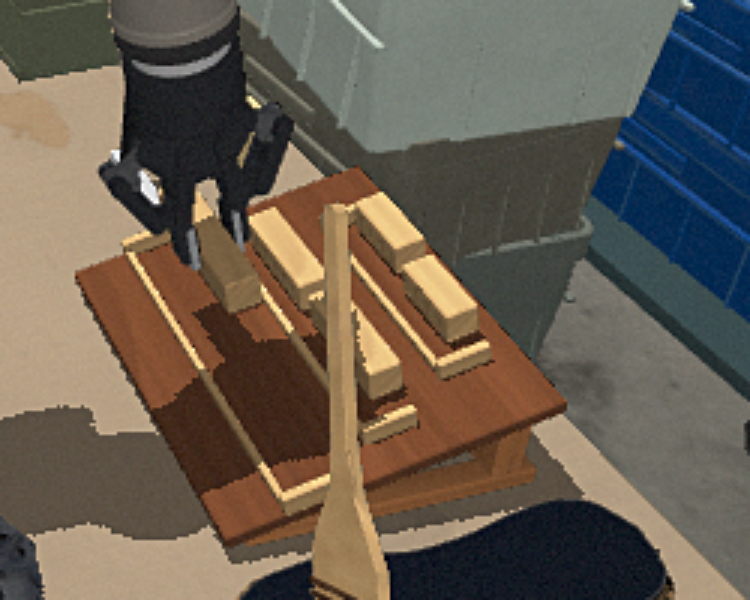

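The long bar is held along the row at crop (228,265), with all four others lying flat. Lowering.

```bash
python3 -m creep '0 0 0 1 4 50 -1;0 0 0 1 4 75 -1;0 0 0 1 4 85 -1;0 0 0 1 4 87 -1;0 0 0 1 4 87 -1;0 0 0 1 4 87 -0.1;0 0 0 1 4 87 -0.1;0 0 0 1 4 87 -0.1;0 0 0 1 4 50 -0.1;0 0 0 1 4 0 0'
python3 -m creep '0 0 0 0 0 -90 1;0 0 0 0 0 -90 1;0 0 0 300 0 -90 1;0 0 0 300 0 -90 1;0 0 0 450 0 -90 1;0 0 0 450 0 -90 1;0 0 0 450 0 -90 1;0 0 0 450 0 -90 1;0 0 0 450 0 -90 1;0 0 0 450 0 -90 1'
python3 - <<'E'
from h import *
p,d=grab_frame("top"); c=cloud("top",d); a=PSI*np.pi/180; T=np.tan(.2443)
cv2.imwrite("pics/t5.png",cv2.resize(p[90:290,180:440,::-1],(780,600)))
h=(c[...,2]-(.249*c[...,0]-.01795*c[...,1]-.1014))*np.cos(.2443)
m=((h>.02)&(h<.045)&(c[...,0]>.5)&(c[...,0]<.79)&(c[...,1]>-.22)&(c[...,1]<.11)&(d>0)).astype(np.uint8)
k,l,s,_=cv2.connectedComponentsWithStats(m,connectivity=4)
for i in range(1,k):
    if s[i,4]<80: continue
    q=c[l==i]; hh=np.median(h[l==i]); u=(q[:,0]*np.cos(a)+q[:,1]*np.sin(a)+hh*np.sin(.2443))/np.cos(.2443); v=-q[:,0]*np.sin(a)+q[:,1]*np.cos(a)+.006
    rc=cv2.minAreaRect((np.c_[u,v]*1000).astype(np.float32))
    print("h",hh.round(4),"up rel s/m/l",[(rc[0][0]-1000*w/np.cos(.2443)).__round__(1) for w in(.701,.631,.561)],"v",round(rc[0][1],1),np.round(rc[1]),round(rc[2],1))
K=c[110:230,220:310]; m=(K[...,2]>.095)&(K[...,2]<.115)&(K[...,0]<.7); print("post",np.median(K[m],0),m.sum())
E
```

```text
clock: 32.0
tcp_pos: [0.5477, -0.0465, 0.1334]
orientation: [2.167, 2.014, 0.231]
contact_force: [0.8, 0.4, 1.1]
grip_width: 0.0428
gripper_force: 0.0
clock: 33.25
tcp_pos: [0.5586, 0.4107, 0.2181]
orientation: [2.158, 2.023, 0.236]
contact_force: [0.1, -0.6, -0.1]
grip_width: 0.0856
gripper_force: 0.0
h 0.0296 up rel s/m/l [np.float64(16.0), np.float64(88.1), np.float64(160.3)] v 39.6 [64. 27.] 89.6
h 0.0298 up rel s/m/l [np.float64(11.7), np.float64(83.9), np.float64(156.0)] v -40.5 [64. 27.] 88.9
h 0.0297 up rel s/m/l [np.float64(-60.9), np.float64(11.2), np.float64(83.4)] v 53.0 [28. 92.] 0.0
h 0.0297 up rel s/m/l [np.float64(-59.0), np.float64(13.1), np.float64(85.3)] v -48.2 [27. 92.] 0.0
h 0.0296 up rel s/m/l [np.float64(-128.7), np.float64(-56.5), np.float64(15.6)] v 6.6 [ 28. 120.] 0.3
post [0.61877025 0.22839108 0.10637928] 41
```

View pics/t5.png

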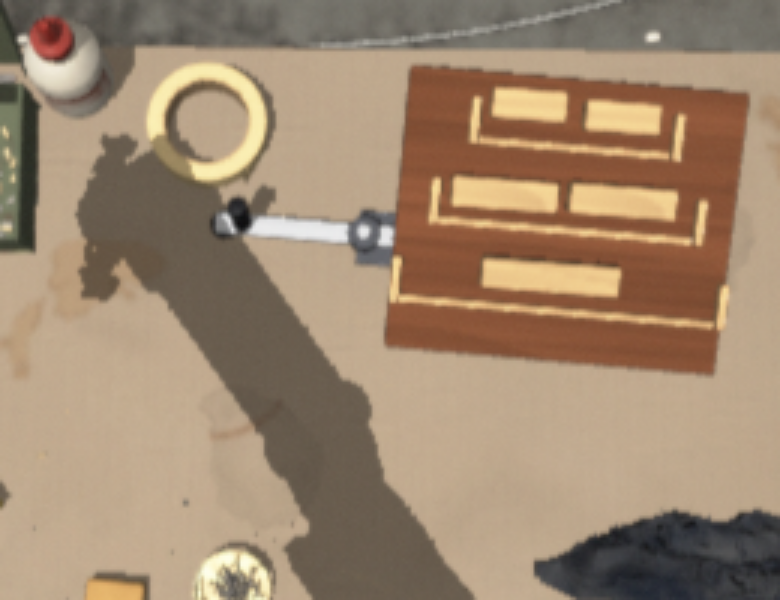

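All five bars read flat (h≈30 mm) and within limits. The post is still out at (0.619, 0.228). One full look to make sure no sixth bar was hidden behind the arm at the start.

```bash
python3 - <<'E'
from h import *
p,d=grab_frame("top"); cv2.imwrite("pics/t6.png",cv2.resize(p[100:330,:,::-1],(800,329)))
for b in bars(d,p):
    if 15<b[3]<45 and 40<b[2]<130: print(*[np.round(x,3) for x in b])
E
```

```text
0.714 -0.491 56.285 41.258 33.731 37.863 748.571 190.347 [162. 145. 109.]
0.381 0.458 60.907 20.525 18.667 32.746 246.225 362.985 [222. 208.  81.]
0.32 -0.447 88.878 20.6 -74.141 23.231 734.0 398.903 [206. 153. 105.]
0.282 0.338 51.736 33.614 83.447 23.429 310.697 413.913 [221. 175. 107.]
0.262 0.741 57.899 17.561 -0.08 29.633 92.027 422.951 [180. 133.  91.]
0.276 0.655 74.157 22.06 81.24 24.3 142.483 415.299 [162. 132.  78.]
```

View pics/t6.png

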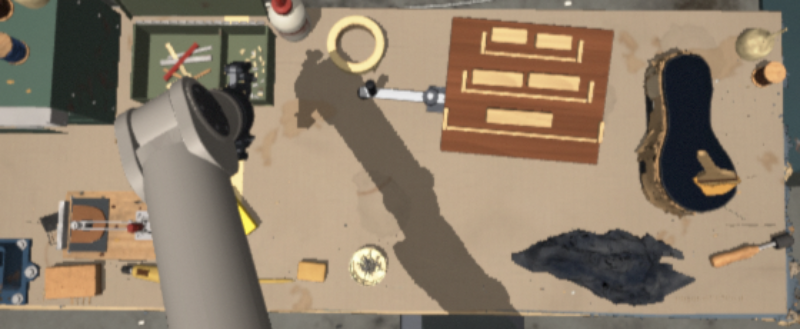

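The block at (73,280) is a wide orange sanding block and not a bar, and nothing else on the bench is one either. The robot is clear of everything, so I'm handing in.

```bash
python3 -c "
from bench import r
print(r.hand_in())"
```

```text
the job is handed in; nothing more can be done
None
```

The job is handed in, though the hand-in returned no verdict: the foot was swung fully out first, and all five bars present (one 120 mm bar was absent) lie flat in their rows, with the tape, tack tin and wax untouched.

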